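# Load and lock the photometer cell

### The arm

A 6-joint arm with a two-finger parallel gripper is mounted at the origin on the work surface. World frame = base frame: x ahead of the robot, y to its left, z up, the work surface at z = 0. Lengths are in m, angles in rad, forces in N, time in s.
With the tool pointing down it reaches from about 0.425 to 0.95 m from the base axis. Payload 3.5 kg.
Tool frame: the origin (TCP) lies midway between the tips of the shut fingers; the grasp point (between the pads) lies 19 mm behind it; z points along the fingers, y is the line along which they close (so a half turn about z gives the same grasp; the last joint's range is limited). The gripper opens to 85 mm and grips with 20 to 120 N. Pads are 22 mm wide; open, the fingers measure 114 mm over their backs; the gripper's body (76 mm by 85 mm) begins 54 mm behind the grasp point. The pads swing forward as they close: fully open they stand 13 mm farther back than shut.
Start: joints at [-1.466, 0.286, 1.577, -0, 1.279, -0.15], TCP at [0.17, -0.653, 0.231] pointing down, gripper open.
Joint ranges: [-2.77, 2.77], [-0.9, 2.22], [0.21, 2.48], [-1.53, 4.67], [0.24, 2.81], [-2.84, 2.84]. Speed limits (rad/s): [2.79, 2.79, 3.14, 3.14, 3.14, 3.14].

### API

Orientations are given as a unit quaternion [x, y, z, w].
In Python, from cell import * gives the robot as it stands. Calls block until the motion is done:
- movep(position, orientation): joint-space move of the TCP to a pose.
- line_to(position, attitude=None, v=0.15, contact_N=None): straight line of the TCP; attitude=None keeps the orientation; v is the mean speed in m/s. With contact_N (N) it stops when the force on the tool has changed by that much, and returns True; else False.
- movej(angles): joint-space move.
- ungrasp() and grab(grasp_force=None): open the fingers fully, or close them until they stop; grasp_force is the grip in N (None keeps the last).
- wait(seconds).
- solve_ik(position, orientation): joint angles nearest the present ones, or None.
- read_camera(name): name is "scene" or "top" or "wrist"; returns a dict with "color" (420x560x3 uint8, red, green, blue), "fx", "fy", "cx", "cy" (pixels), "D" ([k1, k2, p1, p2, k3] as OpenCV has them; the pictures are not rectified), "cam_to_world" (4x4, takes a point from camera to world coordinates). Camera axes: x right, y down, z forward; pixel columns grow to the right and rows downward; lengths in m; the calibration is good to about 2 mm. A picture is of the moment at which its call begins. There is no depth.
A pose or a line that the arm cannot do raises MotionError and nothing moves.
- job_done(): hands the job in; it is judged then, once.
Trained networks look in a picture, given as the dict that the camera call returned (one of the last four; its "shot" number tells which), for a name from the list of things; names that differ only in an ending like _2 or _b are one class to them, and where a whole thing is asked for, a point or a joint stands for the part that bears it (a point fixed in the world has none). Each returns a list of dicts, best first, with "confidence" (0 to 1); they miss things now and then, are a little off and sometimes report something else, mostly with a low value. They report only what shows in the picture. A call takes as long as a camera call.
- search_frame(picture, name): "box" ([left, top, right, bottom] in pixels, round what is visible of it).
- masks_of(picture, name): "region" (420x560 bool, what is visible of it) and "box" ([left, top, right, bottom] in pixels, round what is visible of it).
- place_of(picture, name): "position" ([column, row] in pixels: a listed point, or the origin of a listed thing).
Readings, each from a call of its own:
- read_time_s(): time.
- read_joint_positions(): joint angles.
- read_joint_vel(): joint speeds.
- read_joint_efforts(): joint torques, N m.
- read_position(): TCP position.
- read_ee_rot(): TCP orientation.
- read_wrist_force(): force on the tool from outside, world axes, zero at the start.
- read_torque(): the same for the moment, N m.
- read_gripper_width(): finger opening in m.
- read_grasp_force(): force on a finger pad.
Only numpy, scipy, OpenCV 4.12 (cv2) and the standard library are available. Lean on these libraries where they do the work, as an engineer would, in place of code of your own. Each camera call takes 0.05 s, during which the arm holds its last target. There are 200 camera calls.

### The job

First gently set the optical cell upright in the square well of the pulled-out carriage, with its clear faces turned towards the two housings so that the light can pass through them. Then slide the carriage fully home, and lock it by passing the tall-knobbed pin down through both ears of the yoke and the carriage's lug between them until its knob sits on the upper ear. Never drop the cell or tip it over, and leave the other pin, vials, cap, beaker and bottle where they are.

Things in the scene. Friction and masses are not known exactly. Their poses are not given: they have to be found in the camera images.
- bench: fixed photometer bench: aluminium base 290 mm long, 12 high; on its y sides two white housings (46 mm along x, 85 tall, inner faces 42 mm from the centre line); steel yoke at its far end. Origin: underside, where slide line and light path cross. x: the way the carriage slides home (roughly away from the robot). The light runs between the housings, along y, 52 mm above the table
- carriage_body (a joint): travel of the grey cell carriage along bench +x, in m: 0 fully pulled out, 0.08 fully home against its stop (the well is then in the light path and the lug hole is under the yoke hole). Friction about 2.5 N holds it where it is left; it starts pulled out, 0 to 0.025
- well (a point): centre of the floor of the carriage's square well, 20 mm above the table; axes as the bench's. The well is 28 x 28 mm inside, 22 mm deep (rim 42 mm above the table), with 2 mm chamfered edges; the carriage is 50 mm along x by 46 mm along y
- post_top (a point): top centre of the carriage's upright aluminium post (12 mm along bench x, 14 mm along bench y, 55 mm tall, its top 77 mm above the table), 62 mm behind (-x) the well's centre; hold or push it to slide the carriage. Axes as the bench's
- lug_hole (a point): centre of the top of the 14 mm hole in the carriage's flat steel lug (8 mm thick, 28 mm wide, top 42 mm above the table), which reaches 98 mm ahead (+x) of the well's centre; the hole is 85 mm ahead of the well's centre
- yoke_hole (a point): centre of the vertical 13 mm hole (2 mm chamfer) at the top of the yoke's upper ear, 54 mm above the table. Two level ears, 8 mm thick, 44 mm along bench x by 36 mm: upper 46 to 54, lower 22 to 30 mm above the table, same hole in both, wall on the +x side. The lug slides between them. Axes as the bench's
- cell: sealed optical cell, 24 x 24 mm, 50 mm tall plus a rib 4 mm high and wide on its white lid; about 0.06 kg, standing on the table. Origin under the centre of its base, z up. Clear glass faces look along its own +y and -y; white frosted walls are its +x and -x sides. The lid's rib runs along y, from clear face to clear face
- pin: steel locking pin standing in one of the stand's two holes, told by its tall knob: 20 mm across, 18 mm high, on a 10 mm shank 38 mm long with a 4 mm tapered foot. Origin on its axis at the underside of the knob (the shoulder), z up; the knob is above, the shank below
- pin_tip (a point): foot of the locking pin, 38 mm below the shoulder
- stand: grey plastic pin stand fixed to the table, 36 mm (its x) by 110 mm (its y) by 42 mm high, with two 14 mm vertical holes 30 mm either side of its centre along y, holding the locking pin and a thumbscrew by their heads. Origin under its centre
- thumbscrew: thumbscrew in the other stand hole: flat head 28 mm across and 7 mm high, steel shank only 20 mm long. Not needed. Origin under the head, on its axis
- vial_far: small clear vial, 26 mm across, 50 mm tall, standing left of the bench's far half; bystander. Origin under its base
- vial_near: small amber vial, 26 mm across, 50 mm tall, standing left of the bench's near half; bystander. Origin under its base
- cap: bottle cap, 36 mm across, 15 mm high, lying in front of the pin stand; bystander. Origin under its base
- beaker: glass beaker, 60 mm across, 75 mm tall, at the right; bystander. Origin under its base
- wash_bottle: white bottle, 60 mm across, 150 mm tall, at the far right; bystander. Origin under its base

How it is judged:
On the way, in this order (a step that is already met when the one before it is completed fails the run):
1. the cell stands in the well of the pulled-out carriage, clear faces towards the housings, let go (horizontal distance between cell and well below 0.006 m and z of cell in the frame of well between -0.003 and 0.004 m and angle between cell's own z axis and vertical below 0.12 rad and angle between the y axis of cell and the y axis of bench, either way round below 0.3 rad and contact force between the fingers and cell below 0.2 N and value of joint carriage_body below 0.06 m), for 0.2 s.
2. the carriage is fully home with the cell seated in it (horizontal distance between cell and well below 0.006 m and z of cell in the frame of well between -0.003 and 0.004 m and angle between cell's own z axis and vertical below 0.12 rad and angle between the y axis of cell and the y axis of bench, either way round below 0.3 rad and value of joint carriage_body above 0.075 m), for 0.2 s.
At the end, for the whole second after the job is handed in: The cell stands on the floor of the well (within 4 mm), upright, clear faces across the light path within 0.3 rad; the carriage is home within 5 mm; the pin stands in the yoke hole, shoulder within 4 mm of the upper ear's top, upright, so it passes both ears and the lug; cell and pin at rest (all of step 2 and horizontal distance between pin and yoke_hole below 0.005 m and z of pin in the frame of yoke_hole between -0.003 and 0.004 m and angle between pin's own z axis and vertical below 0.12 rad and linear speed of each of cell, pin below 0.02 m/s); the robot touches nothing.
It fails at once if the cell is dropped: it moves faster than 0.4 m/s (a fall of about 8 mm) while not held (contact force between the fingers and cell below 0.1 N and linear speed of cell above 0.4 m/s).
It fails at once if the cell is tipped over (angle between cell's own z axis and vertical above 0.8 rad).
It fails at once if a bystander is moved more than 30 mm (distance of any of thumbscrew, vial_far, vial_near, cap, beaker, wash_bottle from where it was at the start of the episode above 0.03 m).
It also fails if it takes over 72 s, if anything falls off the work surface, if the arm or the gripper's body presses on something with over 40 N, if the wrist force passes 120 N, or if a joint passes its speed limit or range.

## Working session

There is one attempt and no reset: what is moved stays moved. The work goes in short steps, each a Python script; the robot and the scene stay as the last script left them, time stands still between calls to the robot, and variables do not carry over. Pictures are saved under pics/ and viewed, at most 10 in all, crops included, and the job is handed in when it is done.

```bash
mkdir -p pics; ls
cat > h.py <<'E'
from cell import *
import numpy as np, cv2
from scipy.spatial.transform import Rotation as R
def K(p): return np.array([[p["fx"],0,p["cx"]],[0,p["fy"],p["cy"]],[0,0,1]])
def ray(p,uv):
    n=cv2.undistortPoints(np.array([[uv]],float),K(p),np.array(p["D"],float))[0,0]
    T=np.array(p["cam_to_world"]); return T[:3,3],T[:3,:3]@np.array([n[0],n[1],1.])
def at_z(p,uv,z):
    o,d=ray(p,uv); return o+d*(z-o[2])/d[2]
def proj(p,X):
    T=np.linalg.inv(np.array(p["cam_to_world"])); X=np.atleast_2d(np.array(X,float))
    return cv2.projectPoints(X,cv2.Rodrigues(T[:3,:3])[0],T[:3,3],K(p),np.array(p["D"],float))[0][:,0]
def tri(rays):
    A=np.zeros((3,3));b=np.zeros(3)
    for o,d in rays:
        d=d/np.linalg.norm(d);M=np.eye(3)-np.outer(d,d);A+=M;b+=M@o
    return np.linalg.solve(A,b)
def save(p,n): cv2.imwrite("pics/"+n,cv2.cvtColor(p["color"],cv2.COLOR_RGB2BGR))
def down(yaw): # tool down, closing axis y at world angle yaw (mod pi)
    c,s=np.cos(yaw),np.sin(yaw)
    return R.from_matrix(np.array([[s,c,0],[-c,s,0],[0,0,-1]]) .T.T if False else np.column_stack([[s,-c,0],[c,s,0],[0,0,-1]])).as_quat()
E
python3 - <<'E'
from h import *
Z={"bench":0,"well":.02,"post_top":.077,"lug_hole":.042,"yoke_hole":.054,"cell":0,"pin":.042,"stand":0,"thumbscrew":.042,"vial_near":0,"vial_far":0,"cap":0,"beaker":0}
for c in ("top","scene"):
    p=read_camera(c);save(p,c+"0.png");print(c,np.round(np.array(p["cam_to_world"]),3).tolist(),p["fx"])
    for n,z in Z.items():
        r=place_of(p,n)
        for q in r[:2]: print(n,np.round(q["position"],1),round(q["confidence"],2),np.round(at_z(p,q["position"],z),4))
print(read_ee_rot(),read_time_s(), down(0))
E
```

```text
cell.py
pics
top [[-0.02, -0.981, 0.193, 0.28], [-1.0, 0.02, -0.003, -0.086], [-0.001, -0.193, -0.981, 1.411], [0.0, 0.0, 0.0, 1.0]] 524.2283846745669
bench [208.8 206. ] 0.58 [0.584  0.0997 0.    ]
well [206.2 235. ] 0.78 [0.5003 0.1037 0.02  ]
well [209.6 170.3] 0.61 [0.68   0.0954 0.02  ]
post_top [198.6 256.6] 0.6 [0.4359 0.1149 0.077 ]
lug_hole [205.5 199.4] 0.81 [0.5932 0.1031 0.042 ]
yoke_hole [210.4 166.5] 0.84 [0.6808 0.0889 0.054 ]
cell [336.9 256.4] 0.5 [ 0.4379 -0.2467  0.    ]
cell [202.7 198.6] 0.27 [0.6052 0.1167 0.    ]
pin [325.9 183.7] 0.47 [ 0.6299 -0.2205  0.042 ]
stand [333.8 185.7] 0.92 [ 0.6345 -0.2463  0.    ]
thumbscrew [341.4 178.3] 0.45 [ 0.6441 -0.2629  0.042 ]
vial_near [155.2 240. ] 0.67 [0.4926 0.2448 0.    ]
vial_near [203.7 235.7] 0.15 [0.5017 0.1132 0.    ]
vial_far [174.1 174.8] 0.7 [0.6748 0.1968 0.    ]
cap [345.2 221.5] 0.66 [ 0.5331 -0.2734  0.    ]
beaker [397.5 255. ] 0.64 [ 0.4384 -0.4104  0.    ]
scene [[-0.676, 0.431, -0.598, 1.161], [0.737, 0.421, -0.529, 0.437], [0.024, -0.798, -0.602, 0.688], [0.0, 0.0, 0.0, 1.0]] 453.1008155559709
bench
[... 627 characters left out ...]
-0.2759  0.    ]
beaker [226.1 162.5] 0.91 [ 0.426  -0.4224  0.    ]Traceback (most recent call last):
  File "<stdin>", line 8, in <module>
  File "h.py", line 21, in down
    return R.from_matrix(np.array([[s,c,0],[-c,s,0],[0,0,-1]]) .T.T if False else np.column_stack([[s,-c,0],[c,s,0],[0,0,-1]])).as_quat()
           ~~~~~~~~~~~~~^^^^^^^^^^^^^^^^^^^^^^^^^^^^^^^^^^^^^^^^^^^^^^^^^^^^^^^^^^^^^^^^^^^^^^^^^^^^^^^^^^^^^^^^^^^^^^^^^^^^^^^
  File "scipy/spatial/transform/_rotation.pyx", line 1143, in scipy.spatial.transform._rotation.Rotation.from_matrix
ValueError: Non-positive determinant (left-handed or null coordinate frame) in rotation matrix 0: [[ 0.  1.  0.]
 [-1.  0.  0.]
 [ 0.  0. -1.]].
```

View pictures.

```bash
sed -i '/    return R.from_matrix/c\    return R.from_matrix(np.column_stack([[-s,c,0],[c,s,0],[0,0,-1]])).as_quat()' h.py
python3 - <<'E'
from h import *
p=read_camera("top");im=cv2.cvtColor(p["color"],cv2.COLOR_RGB2BGR)[130:290,130:430]
cv2.imwrite("pics/topc.png",cv2.resize(im,(800,427),interpolation=cv2.INTER_CUBIC))
print(read_ee_rot(),read_time_s(), down(0))
for y in (0,np.pi/2): print(solve_ik([.437,-.247,.1],down(y)))
E
```

```text
[ 9.91893552e-01  1.27071563e-01 -5.30818963e-06 -5.32611685e-06] 1.45 [0.70710678 0.70710678 0.         0.        ]
[-7.16836480e-01  5.81867531e-02  2.09748437e+00 -4.44089210e-16
  9.85921526e-01 -7.16836480e-01]
[-7.16836480e-01  5.81867531e-02  2.09748437e+00 -4.44089210e-16
  9.85921526e-01 -2.28763281e+00]
```

View pics/topc.png

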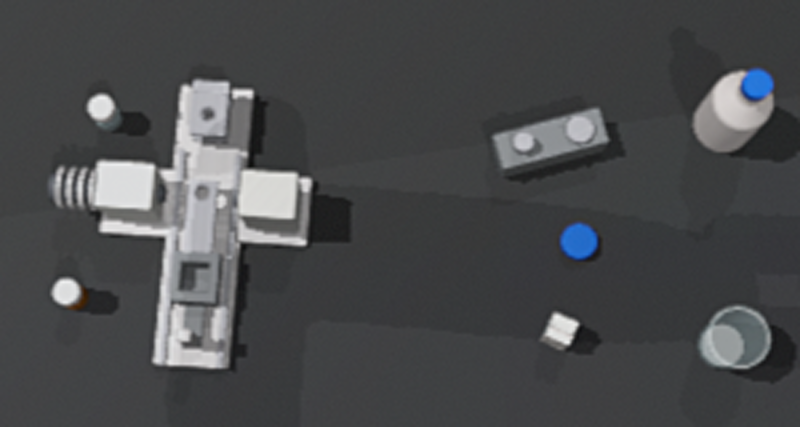

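View pics/scene0.png

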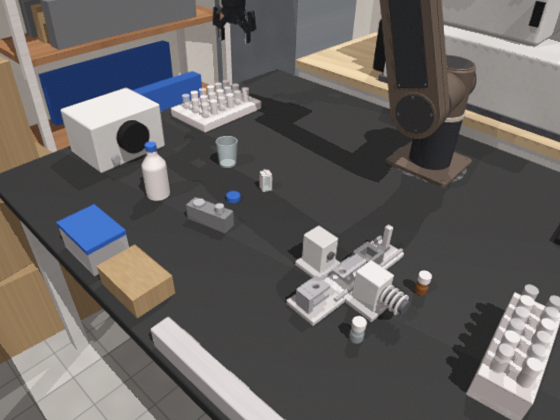

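The top view shows the pin in the left stand hole (crop 525,143), the flat thumbscrew in the right one (581,128), the cell near (562,330), and the carriage pulled out with its well at (195,278). I'll take closer views with the wrist camera.

```bash
cat >> h.py <<'E'
def look(name,items,sv=None):
    p=read_camera(name)
    if sv: save(p,sv)
    out={}
    for n,z in items.items():
        for q in place_of(p,n)[:2]:
            out.setdefault(n,[]).append((ray(p,q["position"]),q["confidence"]))
            print(n,np.round(q["position"],1),round(q["confidence"],2),np.round(at_z(p,q["position"],z),4))
    return p,out
E
python3 - <<'E'
from h import *
movep([.46,-.24,.27],down(0))
p,_=look("wrist",{"cell":0},"w1.png")
print(np.round(p["cam_to_world"],3).tolist(),p["fx"])
m=masks_of(p,"cell"); 
for q in m: print(q["box"],q["confidence"],q["region"].sum())
movep([.57,-.02,.36],down(0))
p,_=look("wrist",{"well":.02,"post_top":.077,"lug_hole":.042,"yoke_hole":.054,"bench":0},"w2.png")
print(read_time_s())
a=cv2.imread("pics/w1.png");b=cv2.imread("pics/w2.png")
cv2.imwrite("pics/w12.png",cv2.resize(np.hstack([a,b]),(800,300),interpolation=cv2.INTER_AREA))
E
```

```text
cell [263.3 180.7] 0.9 [ 0.44   -0.2522  0.    ]
[[1.0, -0.001, -0.002, 0.46], [-0.001, -0.956, -0.294, -0.166], [-0.002, 0.294, -0.956, 0.412], [0.0, 0.0, 0.0, 1.0]] 315.18635367782775
[248.7, 169.3, 274.6, 199.6] 0.94 573
well [228.3  74.3] 0.76 [0.4979 0.1086 0.02  ]
post_top [177.2  66.3] 0.97 [0.442  0.1127 0.077 ]
lug_hole [289.5  76.7] 0.97 [0.5847 0.1026 0.042 ]
lug_hole [282.9  80.3] 0.21 [0.5757 0.0979 0.042 ]
yoke_hole [210. 293.] 0.69 [ 0.4581 -0.2255  0.054 ]
yoke_hole [348.6  83.3] 0.66 [0.6635 0.0935 0.054 ]
bench [285.2  78.1] 0.95 [0.5797 0.105  0.    ]
4.7583
```

View pics/w12.png

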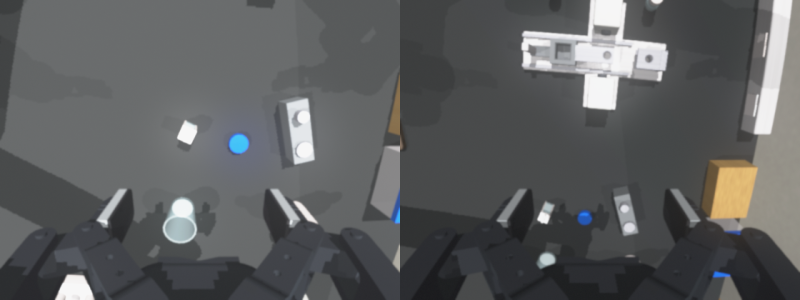

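The left view shows the cell turned near full-image (263,180), with the cap beside it and the stand to the right. The right view shows the whole bench with the yoke at the far (+x) end. Next I'll take closer views for metric fits.

Run:
```python
from h import *
import pickle
D={}
pts={"well":.02,"post_top":.077,"lug_hole":.042,"yoke_hole":.054,"bench":0}
P=[]
for k,(x,y,yaw) in enumerate([(.50,.07,0),(.58,.14,np.pi/2),(.62,.07,0)]):
    try: movep([x,y,.24],down(yaw))
    except Exception as e: print(e); continue
    p,o=look("wrist",pts,f"b{k}.png"); P.append((p,o))
movep([.63,-.23,.22],down(0)); p,o=look("wrist",{"pin":.042,"thumbscrew":.042,"stand":0},"s0.png");P.append((p,o))
movep([.44,-.25,.16],down(0)); p,o=look("wrist",{"cell":0},"c0.png");P.append((p,o))
pickle.dump(P,open("P.pkl","wb"))
print(read_time_s())
ims=[cv2.imread(f"pics/{n}.png") for n in("b0","b2","s0","c0")]
cv2.imwrite("pics/m.png",cv2.resize(np.vstack([np.hstack(ims[:2]),np.hstack(ims[2:])]),(800,600),interpolation=cv2.INTER_AREA))
```

```text
well [277.  147.4] 0.6 [0.5004 0.1069 0.02  ]
post_top [215.7 146. ] 0.85 [0.4415 0.1143 0.077 ]
lug_hole [354.4 150.2] 0.69 [0.5838 0.1064 0.042 ]
yoke_hole [431.5 159.5] 0.8 [0.6645 0.0988 0.054 ]
bench [341.8 149. ] 0.87 [0.5787 0.1031 0.    ]
bench [274.8 147.6] 0.47 [0.4978 0.1046 0.    ]
well [247.5 110.7] 0.79 [0.501  0.1065 0.02  ]
post_top [247.9  38.4] 0.68 [0.4395 0.1135 0.077 ]
lug_hole [243.8 187.9] 0.55 [0.5832 0.1023 0.042 ]
yoke_hole [242.7 263.4] 0.94 [0.6693 0.0994 0.054 ]
bench [246.3 175.8] 0.58 [0.5777 0.1011 0.    ]
bench [250.5 109.4] 0.26 [0.4994 0.1081 0.    ]
well [173.  145.7] 0.56 [0.4997 0.1101 0.02  ]
post_top [ 95.4 145.4] 0.73 [0.441  0.1169 0.077 ]
lug_hole [242.4 154. ] 0.6 [0.5815 0.103  0.042 ]
pin [273.2 180.6] 0.53 [ 0.6251 -0.2208  0.042 ]
thumbscrew [291.9 229.3] 0.77 [ 0.6452 -0.2744  0.042 ]
stand [282.8 199.9] 0.87 [ 0.6358 -0.2529  0.    ]
cell [275.6 193.4] 0.81 [ 0.439  -0.2521  0.    ]
11.2333
```

View pics/m.png

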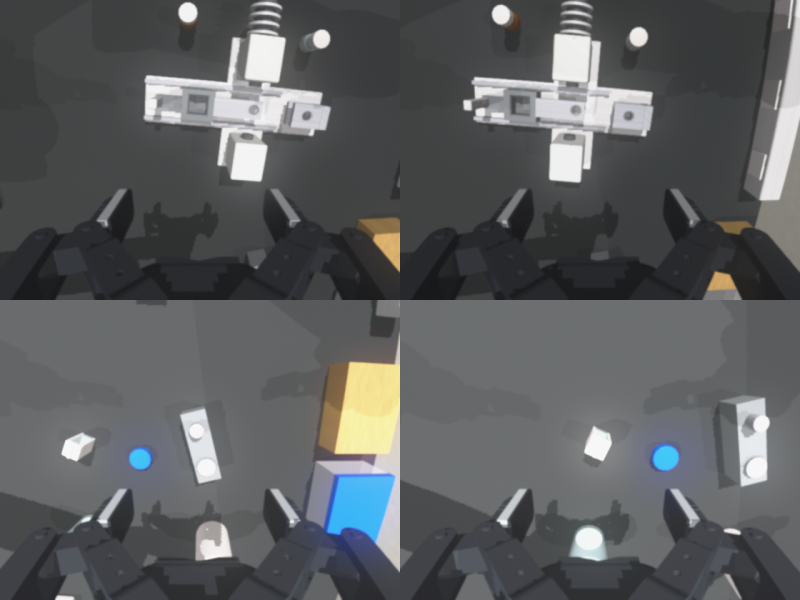

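Run:
```python
from h import *
import pickle
from scipy.optimize import least_squares
P=pickle.load(open("P.pkl","rb"))
pts={"well":.02,"post_top":.077,"lug_hole":.042,"yoke_hole":.054,"bench":0}
ob=[]
def add(o):
    for n,l in o.items():
        for (r,c) in l:
            g=r[0]+r[1]*(pts[n]-r[0][2])/r[1][2]
            ob.append((n,g,c))
for p,o in P[:3]: add(o)
for c in("top","scene"): add(look(c,pts)[1])
def model(v,n):
    x,y,a,q=v; d=np.array([np.cos(a),np.sin(a)]); b=np.array([x,y])
    s={"well":q-.08,"post_top":q-.142,"lug_hole":q+.005,"yoke_hole":.085,"bench":0}[n]
    return b+d*s
f=lambda v: np.concatenate([(model(v,n)-g[:2])*np.sqrt(c) for n,g,c in ob])
s=least_squares(f,[.58,.104,-.07,.01],loss="soft_l1",f_scale=.002)
print("bench",s.x); 
for n in pts: print(n,model(s.x,n),[tuple(np.round((g[:2]-model(s.x,n))*1e3,1)) for m,g,c in ob if m==n])
np.save("bench.npy",s.x)
p=read_camera("wrist")
m=masks_of(p,"cell")[0]; l,t,r,b=[int(v) for v in m["box"]]; print(m["box"])
im=cv2.cvtColor(p["color"],cv2.COLOR_RGB2BGR)[t-10:b+10,l-10:r+10]
np.save("cellimg.npy",im); pickle.dump((p,m),open("cellp.pkl","wb"))
cv2.imwrite("pics/cell.png",cv2.resize(im,None,fx=8,fy=8,interpolation=cv2.INTER_CUBIC)); print(l-10,t-10,im.shape,read_time_s())
```

```text
well [203.6 234.8] 0.85 [0.501  0.1106 0.02  ]
post_top [198.2 256.9] 0.77 [0.4352 0.1159 0.077 ]
lug_hole [205.3 201.4] 0.74 [0.5877 0.1036 0.042 ]
yoke_hole [208.7 170.6] 0.9 [0.6694 0.0934 0.054 ]
bench [206.8 204.8] 0.73 [0.5875 0.1053 0.    ]
well [366.8 258.4] 0.88 [0.4999 0.1089 0.02  ]
post_top [389.6 226. ] 0.62 [0.4368 0.116  0.077 ]
lug_hole [342.2 268.6] 0.96 [0.5816 0.1002 0.042 ]
yoke_hole [157.2 192.5] 0.69 [ 0.6935 -0.3708  0.054 ]
yoke_hole [344.1 271.9] 0.62 [0.5973 0.1147 0.054 ]
bench [341.9 282.9] 0.79 [0.5786 0.1029 0.    ]
bench [218.  212.3] 0.41 [ 0.5984 -0.2615  0.    ]
bench [ 0.58045537  0.10337129 -0.07867393 -0.00066969]
well [0.5000352  0.10971135] [(np.float64(0.4), np.float64(-2.8)), (np.float64(1.0), np.float64(-3.2)), (np.float64(-0.3), np.float64(0.4)), (np.float64(1.0), np.float64(0.9)), (np.float64(-0.2), np.float64(-0.8))]
post_top [0.43822698 0.1145841 ] [(np.float64(3.3), np.float64(-0.3)), (np.float64(1.2), np.float64(-1.1)), (np.float64(2.8), np.float64(2.3)), (np.float64(-3.1), np.float64(1.4)), (np.float64(-1.5), np.float64(1.4))]
lug_hole [0.58477228 0.10303096] [(np.float64(-0.9), np.float64(3.4)), (np.float64(-1.5), np.float64(-0.8)), (np.float64(-3.3), np.float64(-0.0)), (np.float64(3.0), np.float64(0.6)), (np.float64(-3.1), np.float64(-2.8))]
yoke_hole [0.66519245 0.0966909 ] [(np.float64(-0.7), np.float64(2.1)), (np.float64(4.1), np.float64(2.7)), (np.float64(4.2), np.float64(-3.3)), (np.float64(28.3), np.float64(-467.5)), (np.float64(-67.9), np.float64(18.0))]
bench [0.58045537 0.10337129] [(np.float64(-1.8), np.float64(-0.3)), (np.float64(-82.7), np.float64(1.2)), (np.float64(-2.8), np.float64(-2.2)), (np.float64(-81.1), np.float64(4.8)), (np.float64(7.1), np.float64(1.9)), (np.float64(-1.9), np.float64(-0.4)), (np.float64(17.9), np.float64(-364.9))]
[261.8, 180.2, 296.3, 224.9]
251 170 (64, 55, 3) 11.9333
```

View pics/cell.png

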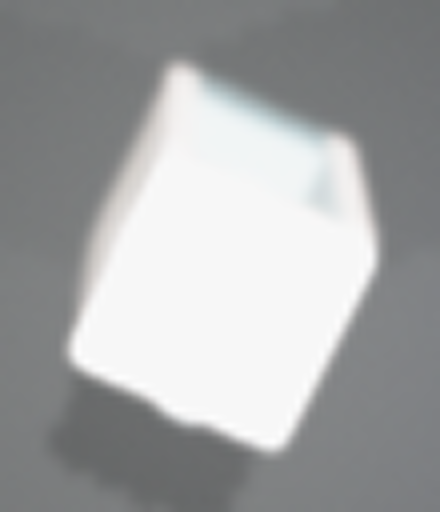

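The crop shows the white lid with corners at about (70,355), (280,450) and (377,255). The bluish clear face is on the upper side, and the rib end shows on the lower edge at (185,420), so the cell's y axis runs from the lower to the upper edge.

Run:
```python
from h import *
import pickle
from scipy.optimize import least_squares
p,m=pickle.load(open("cellp.pkl","rb"))
px=np.array([[70,355],[280,450],[377,255]],float); px=np.array([251,170])+(px+.5)/8-.5
A,B,C=[at_z(p,u,.05)[:2] for u in px]
print(A,B,C,np.linalg.norm(B-A),np.linalg.norm(C-B),"centre",(A+C)/2,"yaw y",np.degrees(np.arctan2(*(C-B)[::-1])),np.degrees(np.arctan2(*(B-A)[::-1])))
# silhouette fit: convex hull of box projected vs mask
reg=m["region"].astype(np.uint8)
def hull(v):
    x,y,a=v; c,s=np.cos(a),np.sin(a); X=[]
    for z in(0,.05):
        for i,j in((1,1),(1,-1),(-1,1),(-1,-1)): X.append([x+.012*(c*i-s*j),y+.012*(s*i+c*j),z])
    for i,j in((1,1),(1,-1),(-1,1),(-1,-1)): X.append([x+c*.002*i-s*.012*j,y+s*.002*i+c*.012*j,.054])
    return cv2.convexHull(proj(p,X).astype(np.float32))
cn=max(cv2.findContours(reg,cv2.RETR_EXTERNAL,cv2.CHAIN_APPROX_NONE)[0],key=len)[:,0].astype(float)
def f(v):
    h=hull(v); return [cv2.pointPolygonTest(h,(float(u[0]),float(u[1])),True)-.5 for u in cn]
for a0 in (20,65,110):
    s=least_squares(f,[.439,-.252,np.radians(a0)],x_scale=[.001,.001,.05],diff_step=1e-3,loss="soft_l1"); print(s.cost,s.x[:2],np.degrees(s.x[2]))
for y in np.radians([65-180,65]): 
    print(solve_ik([.439,-.252,.1],down(y)))
for y in (np.pi/2-.079,-np.pi/2-.079): print(solve_ik([.5,.11,.1],down(y)),solve_ik([.4385,.1146,.05],down(y)))
```

```text
[ 0.42409747 -0.25626266] [ 0.44619191 -0.26683623] [ 0.45607762 -0.2453696 ] 0.024494177536255848 0.02363352324768412 centre [ 0.44008754 -0.25081613] yaw y 65.2732126617482 -25.574015424885186
12.755022828896895 [ 0.43983984 -0.25095687] 64.6383566371308
12.756724550317704 [ 0.43984631 -0.25096033] 64.62215397354126
14.425066822709926 [ 0.44014977 -0.25064572] 154.19290220831198
[-7.21784197e-01  6.74931624e-02  2.08762245e+00 -4.44089210e-16
  9.86477038e-01  1.28534444e+00]
[-7.21784197e-01  6.74931624e-02  2.08762245e+00 -4.44089210e-16
  9.86477038e-01 -1.85624821e+00]
[ 1.81647047e-02  8.01506501e-02  2.07407807e+00 -4.44089210e-16
  9.87363937e-01 -1.47363162e+00] [ 3.11213456e-02  3.71649929e-02  2.23156948e+00 -4.44089210e-16
  8.72858183e-01 -1.46067498e+00]
[ 1.81647047e-02  8.01506501e-02  2.07407807e+00 -4.44089210e-16
  9.87363937e-01  1.66796103e+00] [ 3.11213456e-02  3.71649929e-02  2.23156948e+00 -4.44089210e-16
  8.72858183e-01  1.68091767e+00]
```

Run:
```python
from h import *
c=[.440,-.251]; q=down(np.radians(65))
movep([*c,.11],q); line_to([*c,.028],v=.1)
grab(25); print("w",read_gripper_width(),read_grasp_force())
line_to([*c,.13],v=.12)
B=np.load("bench.npy"); yaw=B[2]+np.pi/2; w=B[:2]+np.array([np.cos(B[2]),np.sin(B[2])])*(B[3]-.08); print(w)
movep([*w,.15],down(yaw)); print("w",read_gripper_width(),read_position())
p,_=look("wrist",{"cell":.123,"well":.02,"post_top":.077,"lug_hole":.042,"yoke_hole":.054},"g0.png")
print(read_time_s())
cv2.imwrite("pics/g0c.png",cv2.resize(cv2.imread("pics/g0.png")[60:360,130:430],(780,780*300//300)[:2] if False else (600,600),interpolation=cv2.INTER_CUBIC))
```

```text
w 0.02372235201403041 27.464244961738586
[0.5000352  0.10971135]
w 0.023173123057180358 [0.50011649 0.10893468 0.14974793]
cell [276.6 248.8] 0.67 [0.5002 0.1083 0.123 ]
well [276.5 200.3] 0.84 [0.499  0.1078 0.02  ]
post_top [281.7 135.8] 0.56 [0.4395 0.1164 0.077 ]
lug_hole [277.2 204.2] 0.72 [0.4964 0.1087 0.042 ]
yoke_hole [279.7 372.3] 0.72 [0.6596 0.098  0.054 ]
17.2
```

View pics/g0c.png

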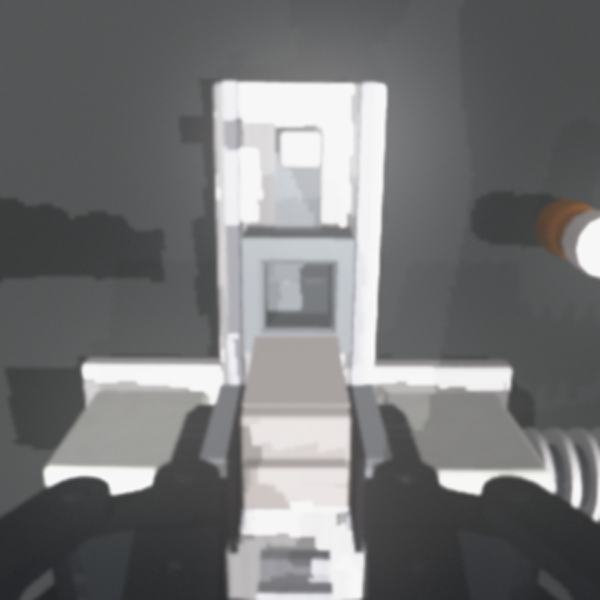

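The crop shows the cell held upright between the fingers, with its rib running finger to finger at (300,460). The open well is behind it, with its rim outer edge at (243–355, 235) and its opening at (263–335, 260–328). I'll compute the cell-to-well offset from these.

Run:
```python
from h import *
B=np.load("bench.npy");a=B[2];w=B[:2]+np.array([np.cos(a),np.sin(a)])*(B[3]-.08)
p=read_camera("wrist")
def loc(px,z):
    X=at_z(p,np.array([130,60])+(np.array(px,float)+.5)/2-.5,z)[:2]-w
    return np.round(1e3*np.array([X@[np.cos(a),np.sin(a)],X@[-np.sin(a),np.cos(a)]]),1)
for n,px,z in [("out-x L",(243,236),.042),("out-x R",(355,236),.042),("in TL",(263,260),.042),("in TR",(335,260),.042),("in BL",(263,328),.042),("in BR",(335,328),.042),
 ("lid L",(243,405),.172),("lid R",(350,405),.172),("base L",(255,337),.122),("base R",(342,337),.122),("post",(300,149),.077)]: print(n,loc(px,z))
```

```text
out-x L [-25.5 -22. ]
out-x R [-25.5  23. ]
in TL [-15.6 -14.2]
in TR [-15.6  15.1]
in BL [ 13.7 -14.6]
in BR [13.7 15.6]
lid L [-15.2 -11.8]
lid R [-15.2  10.6]
base L [-11.9 -12.4]
base R [-11.9  12.5]
post [-61.8   0.7]
```

Run:
```python
from h import *
B=np.load("bench.npy");a=B[2];w=B[:2]+np.array([np.cos(a),np.sin(a)])*(B[3]-.08-.0005)+np.array([-np.sin(a),np.cos(a)])*.0005
print(read_wrist_force())
line_to([*w,.08],v=.1)
r=line_to([*w,.0455],v=.03,contact_N=4); print(r,read_position(),read_wrist_force(),read_time_s())
```

```text
[-0.22712202  0.41688471 -1.36011692]
True [0.4994444  0.110201   0.04828645] [ 0.43895072 -0.62931727  4.14934035] 19.0667
```

Contact came at z = 0.0483, the depth expected for a seated cell, so I'll release and check.

Run:
```python
from h import *
ungrasp(); wait(.3)
x,y,z=read_position(); line_to([x,y,.13],v=.12)
B=np.load("bench.npy")
movep([x-.01,y,.19],down(B[2]+np.pi/2))
p,_=look("wrist",{"cell":.02,"well":.02,"post_top":.077,"lug_hole":.042,"yoke_hole":.054},"r0.png")
print(read_time_s())
cv2.imwrite("pics/r0c.png",cv2.resize(cv2.imread("pics/r0.png")[60:360,130:430],(600,600),interpolation=cv2.INTER_CUBIC))
```

```text
cell [276.2 202.4] 0.67 [0.5014 0.1076 0.02  ]
well [275.8 202. ] 0.6 [0.5009 0.1072 0.02  ]
well [277.9 258.8] 0.2 [0.5652 0.1044 0.02  ]
post_top [280.  148.2] 0.69 [0.4406 0.1158 0.077 ]
lug_hole [277.4 284.6] 0.84 [0.5841 0.1024 0.042 ]
yoke_hole [278.6 353.3] 0.77 [0.6628 0.0975 0.054 ]
yoke_hole [280.5 149.3] 0.6 [0.444  0.1161 0.054 ]
21.4833
```

View pics/r0c.png

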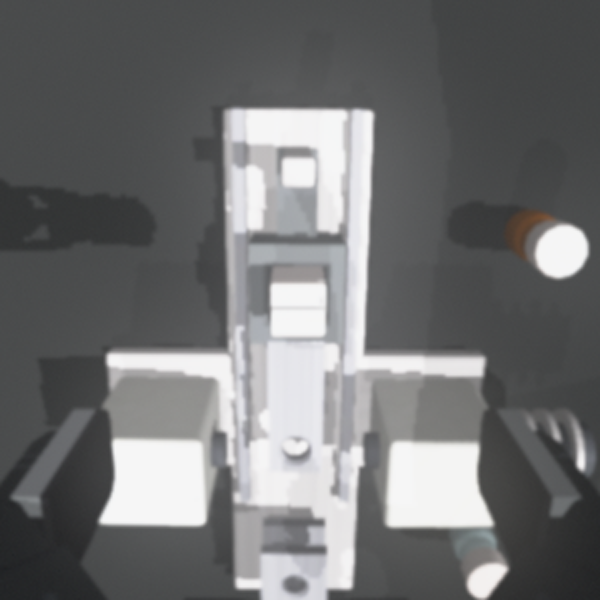

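The cell stands upright in the well with its rib across, at (298,300), and the post is at (298,170). Next I'll grip the post and slide the carriage home.

Run:
```python
from h import *
B=np.load("bench.npy");a=B[2];d=np.array([np.cos(a),np.sin(a)])
s=np.array([.4395,.1152])
movep([*s,.12],down(a+np.pi/2)); line_to([*s,.045],v=.12)
grab(30); print("w",read_gripper_width(),read_wrist_force(),read_position())
e=s+d*.087
r=line_to([*e,.045],v=.05,contact_N=12); P=read_position(); print(r,P,(P[:2]-s)@d,read_wrist_force(),read_time_s())
```

```text
w 0.01335960454824062 [-1.15363516 -0.9655349   3.33954961] [0.43954096 0.11507772 0.04524573]
True [0.51774694 0.10817558 0.04526325] 0.0785569752274788 [-1.6178172  -0.73715715  4.22219567] 24.775
```

Run:
```python
from h import *
B=np.load("bench.npy");a=B[2];d=np.array([np.cos(a),np.sin(a)]);s=np.array([.4395,.1152])
P=read_position(); e=P[:2]+d*.006
r=line_to([*e,P[2]],v=.02,contact_N=25); P=read_position(); print(r,(P[:2]-s)@d,read_wrist_force())
ungrasp(); wait(.1); P=read_position(); line_to([P[0],P[1],.13],v=.15)
movep([.60,.10,.2],down(a+np.pi/2))
p,_=look("wrist",{"cell":.02,"post_top":.077,"lug_hole":.042,"yoke_hole":.054},"k0.png")
P=[tuple(v) for v in [B[:2]]]
movep([.64,.06,.22],down(a)); look("wrist",{"yoke_hole":.054,"post_top":.077,"cell":.02},"k1.png")
movep([.63,-.22,.18],down(a)); look("wrist",{"pin":.042,"thumbscrew":.042},"k2.png")
print(read_time_s())
ims=[cv2.imread(f"pics/{n}.png")[60:360,130:430] for n in("k0","k1","k2")]
ims=[cv2.resize(i,(400,400),interpolation=cv2.INTER_CUBIC) for i in ims]
cv2.imwrite("pics/k.png",np.hstack(ims[:1]+ims[2:]))
```

```text
False 0.07860065583913001 [-19.10057229  -0.5844741   19.33218908]
cell [278.7 171.7] 0.85 [0.581  0.1022 0.02  ]
post_top [278.4 106.1] 0.76 [0.5182 0.1068 0.077 ]
lug_hole [279.7 252.1] 0.98 [0.6606 0.097  0.042 ]
yoke_hole [282.2 256.8] 0.65 [0.6604 0.0994 0.054 ]
yoke_hole [302.  150.2] 0.58 [0.6657 0.0987 0.054 ]
post_top [141.2 157.5] 0.92 [0.5179 0.1068 0.077 ]
cell [215.6 150.8] 0.95 [0.5752 0.1014 0.02  ]
pin [274.4 200.2] 0.78 [ 0.6268 -0.2207  0.042 ]
thumbscrew [293.7 255.2] 0.9 [ 0.641  -0.2775  0.042 ]
30.3083
```

View pics/k.png

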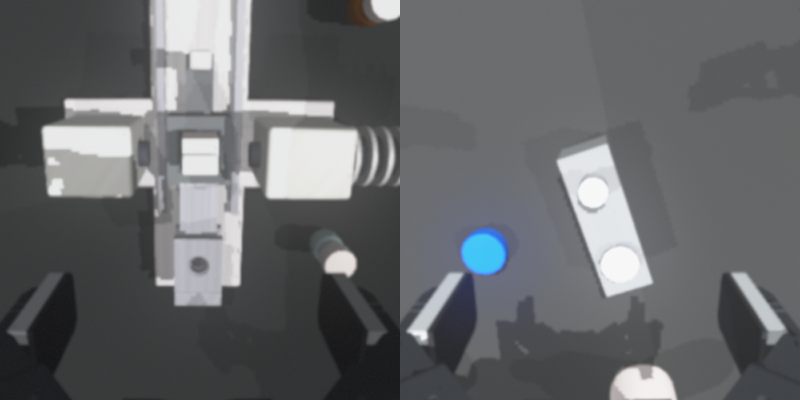

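The left view shows the carriage home: the cell sits between the lenses at (200,155) and the yoke hole is at (199,264), with the lug hole beneath. The right view shows the pin knob at (593,192) and the thumbscrew head at (620,263). I'll refine the knob and hole centres next.

Run:
```python
from h import *
p=read_camera("wrist"); g=cv2.cvtColor(p["color"],cv2.COLOR_RGB2GRAY)
def circ(path_or_g,c,r,bright,p=None):
    s=8; x0,y0=int(c[0]-r),int(c[1]-r); t=path_or_g[y0:y0+2*r,x0:x0+2*r]
    t=cv2.resize(t,None,fx=s,fy=s,interpolation=cv2.INTER_CUBIC)
    th,b=cv2.threshold(t,0,255,(cv2.THRESH_BINARY if bright else cv2.THRESH_BINARY_INV)+cv2.THRESH_OTSU)
    n,l,st,ce=cv2.connectedComponentsWithStats(b)
    k=l[int((c[1]-y0)*s),int((c[0]-x0)*s)]; 
    return [x0+(ce[k][0]+.5)/s-.5,y0+(ce[k][1]+.5)/s-.5],st[k][2:]/s,th
kn,sz,th=circ(g,(274.7,204),14,True); print("knob",kn,sz,th,at_z(p,kn,.060))
q=search_frame(p,"pin")[0]; print(q["box"],q["confidence"],np.round(at_z(p,[(q["box"][0]+q["box"][2])/2,(q["box"][1]+q["box"][3])/2],.058),4))
q=search_frame(p,"thumbscrew")[0];b=q["box"];print(b,at_z(p,[(b[0]+b[2])/2,(b[1]+b[3])/2],.049))
for n,c in(("k0",(279.3,258)),("k1",None)):
    gg=cv2.cvtColor(cv2.imread(f"pics/{n}.png"),cv2.COLOR_BGR2GRAY)
    if c: print(n,circ(gg,c,9,False))
print(at_z(p,(274.75,204),.06))
# k0 geometry: wrist camera rigid on the tool
T=np.array(p["cam_to_world"]);Tt=np.eye(4);Tt[:3,:3]=R.from_quat(read_ee_rot()).as_matrix();Tt[:3,3]=read_position();E=np.linalg.inv(Tt)@T;np.save("handeye.npy",E)
B=np.load("bench.npy")
for n,pos,yaw,c in (("k0",[.60,.10,.2],B[2]+np.pi/2,(279.3,258)),("k1",[.64,.06,.22],B[2],(300,151))):
    Tt=np.eye(4);Tt[:3,:3]=R.from_quat(down(yaw)).as_matrix();Tt[:3,3]=pos
    pp=dict(p);pp["cam_to_world"]=Tt@E
    gg=cv2.cvtColor(cv2.imread(f"pics/{n}.png"),cv2.COLOR_BGR2GRAY)
    u,sz,th=circ(gg,c,9,False); print(n,u,sz,th,at_z(pp,u,.053))
```

```text
knob [np.float64(275.3490700491698), np.float64(205.1789487279983)] [  25.25    24.375 3508.25 ] 225.0 [ 0.62805554 -0.21987021  0.06      ]
[261.8, 188.8, 287.9, 216.4] 0.57 [ 0.6277 -0.2181  0.058 ]
[281.9, 246.5, 308.1, 273.2] [ 0.64217402 -0.27869464  0.049     ]
k0 ([np.float64(278.9467357423228), np.float64(258.4685984761025)], array([  13.75,   12.5 , 1082.75]), 140.0)
[ 0.62762196 -0.2187717   0.06      ]
k0 [np.float64(278.9467357423228), np.float64(258.4685984761025)] [  13.75   12.5  1082.75] 140.0 [0.66478751 0.09590792 0.053     ]
k1 [np.float64(299.5650048932799), np.float64(152.71815290334607)] [  15.      13.875 1341.125] 152.0 [0.66390463 0.09666007 0.053     ]
```

Run:
```python
from h import *
B=np.load("bench.npy");a=B[2]; c=[.6278,-.2195]
movep([*c,.11],down(np.radians(13.5))); line_to([*c,.0455],v=.1)
grab(40); print("w",read_gripper_width(),read_grasp_force(),read_position(),read_wrist_force())
line_to([*c,.13],v=.12); print("w",read_gripper_width(),read_wrist_force())
h=[.6645,.0963]
movep([*h,.125],down(a)); print(read_position())
p,_=look("wrist",{"pin_tip":.084,"pin":.122,"yoke_hole":.054},"y0.png"); print(read_time_s())
cv2.imwrite("pics/y0c.png",cv2.resize(cv2.imread("pics/y0.png")[120:360,160:400],(600,600),interpolation=cv2.INTER_CUBIC))
```

```text
w 0.018093402074316887 39.084813594818115 [ 0.6281047  -0.21964294  0.04598621] [0.21708287 0.36492487 2.27375341]
w 0.018055968418346495 [ 0.17802174 -0.58127933 -1.37298852]
[0.6644941  0.09537584 0.12459685]
pin_tip [276.5 237. ] 0.88 [0.6634 0.0964 0.084 ]
pin [277.5 264.6] 0.76 [0.6641 0.0967 0.122 ]
yoke_hole [280.6 221.1] 0.71 [0.6662 0.0962 0.054 ]
34.5417
```

View pics/y0c.png

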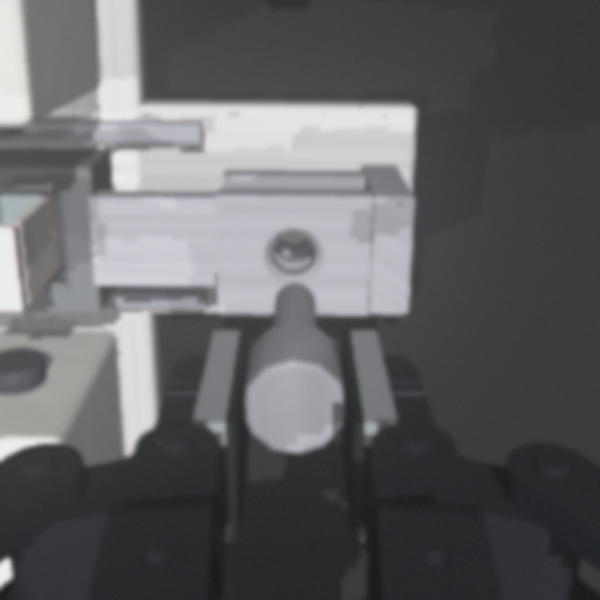

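The crop shows the pin held upright, with its knob top at (294,405) and foot at (295,290). The yoke hole is at (294,252), with the lug seen through it.

Run:
```python
from h import *
p=read_camera("wrist")
f=lambda u:np.array([160,120])+(np.array(u,float)+.5)/2.5-.5
t=read_position();print(t)
print("hole",at_z(p,f((294,252)),.054)); print("knobtop",at_z(p,f((294.5,405)),.1386))
print("foot top edge", at_z(p,f((295,283)),.0826), at_z(p,f((275,300)),.0866), at_z(p,f((315,300)),.0866))
for X in ([*t[:2],.0826],[t[0],t[1]+.003,.0826],[*t[:2],.1386],[t[0],t[1]+.01,.1386],[t[0],t[1]-.01,.1386]): print((proj(p,X)[0]-f((0,0)))*2.5)
```

```text
[0.66471102 0.09508544 0.12500765]
hole [0.66414434 0.0962611  0.054     ]
knobtop [0.66436136 0.09575223 0.1386    ]
foot top edge [0.66458484 0.09791058 0.0826    ] [0.65944102 0.09538507 0.0866    ] [0.66926452 0.09459791 0.0866    ]
[296.40321682 293.42892604]
[295.4469875  282.31151858]
[296.6881045  408.05498534]
[292.26325819 359.17553329]
[300.91849678 454.70025912]
```

Run:
```python
from h import *
h=[.6643,.0966]
line_to([*h,.103],v=.06); print([np.round(read_position(),4) for _ in range(3)])
r=line_to([*h,.0575],v=.03,contact_N=8); print(r,read_position(),read_wrist_force(),read_time_s())
```

```text
[array([0.6639, 0.0967, 0.1022]), array([0.6639, 0.0967, 0.1022]), array([0.6639, 0.0967, 0.1022])]
False [0.66442107 0.09664997 0.05795864] [-0.93419807  0.01777955  1.4063998 ] 36.775
```

Run:
```python
from h import *
r=line_to([.6643,.0966,.056],v=.02,contact_N=6); print(r,read_position())
ungrasp(); wait(.2); line_to([.6643,.0966,.14],v=.12)
movep([.66,.06,.22],down(np.load("bench.npy")[2]))
p,_=look("wrist",{"pin":.054,"cell":.02,"post_top":.077,"yoke_hole":.054},"z0.png"); print(read_time_s(),read_wrist_force())
p2,_=look("scene",{"pin":.054,"cell":.02,"post_top":.077},"z1.png")
A=cv2.resize(cv2.imread("pics/z0.png")[50:260,130:410],(400,300),interpolation=cv2.INTER_CUBIC);C=cv2.resize(cv2.imread("pics/z1.png")[210:330,270:430],(400,300),interpolation=cv2.INTER_CUBIC)
cv2.imwrite("pics/z.png",np.hstack([A,C]))
```

```text
False [0.66449055 0.09662365 0.05788865]
pin [279.4 153.8] 0.54 [0.6645 0.0961 0.054 ]
pin [118.3 159.3] 0.29 [0.5044 0.1045 0.054 ]
cell [197.7 153.8] 0.78 [0.5761 0.0993 0.02  ]
post_top [121.7 163. ] 0.83 [0.519 0.103 0.077]
yoke_hole [279.9 156.3] 0.78 [0.6648 0.0937 0.054 ]
39.425 [-0.34145814  0.55784271 -0.0935438 ]
pin [316.3 288. ] 0.49 [0.6686 0.1018 0.054 ]
pin [197.  203.3] 0.25 [ 0.6541 -0.2677  0.054 ]
cell [341.5 275. ] 0.83 [0.578  0.0988 0.02  ]
post_top [365.1 243.3] 0.83 [0.521  0.1091 0.077 ]
post_top [198.1 204.4] 0.74 [ 0.6734 -0.2371  0.077 ]
```

View pics/z.png

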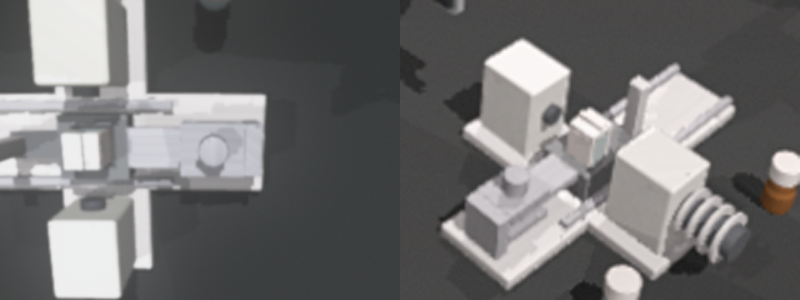

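The left view shows the knob at (213,150) over the yoke and the cell seated between the lenses. In the right view the knob at (515,182) rests on the upper ear, the post is upright, and the vials have not been moved. I'm handing in.

```bash
python3 -c "
from cell import *
print(job_done(),read_time_s())"
```

```text
the job is handed in; nothing more can be done
the job is handed in; nothing more can be done
```

I handed the job in at about 40 s of the 72 s allowed, and no verdict came back. The last pictures and arm readings show the cell upright in the well with its clear faces towards the housings, the carriage home against its stop, and the locking pin down with its knob on the upper ear.

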